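# Get the slide box out from behind the stain jars

## Task

Move the three glass stain jars that stand in front of the slide box out of the way, standing them all upright in the white side tray; only then lift the slide box off the wooden stand and lay it flat, label up, inside the rim of the small aluminium holder. When the box is in the holder, put every jar back upright on the very same round pad of the stand from which it came, about centred. Set the glass down rather than dropping it, never knock a jar over, and leave the cup, the carton and the phone where they are.

Things in the scene. Friction and masses are not known exactly. Their poses are not given: they have to be found in the camera images.
- wide_jar: wide round amber glass jar with flush aluminium cap (top 18 mm): diameter 56 mm, 95 mm tall, solid and about 0.2 kg. Origin at the centre of its underside, z up its axis. Starts upright on one of the stand's three pads, which one varies.
- slim_jar: slim round amber glass jar with flush aluminium cap (top 18 mm): diameter 40 mm, 125 mm tall, about 0.14 kg. Origin at the centre of its underside, z up its axis. Starts upright on one of the stand's three pads, which one varies.
- square_jar: square amber glass jar, 44 x 44 mm and 91 mm tall, with a round aluminium cap of diameter 43 mm on top, 110 mm tall overall, about 0.18 kg. Origin at the centre of its underside, z up its axis, x and y square to its flat sides. Starts upright on one of the stand's three pads, which one varies.
- slide_box: closed white plastic box for microscope slides with a black seam and a paper label on top, 84 mm (its x) x 36 mm (its y) x 32 mm tall, about 0.09 kg. Origin at the centre of its underside, z up. Starts on the stand behind the row of jars, its length along the row.
- stand: fixed pale wooden plate, 150 mm (x) x 216 mm (y); origin at the centre of its underside. Its floor is 8 mm above the origin; a rim 4 mm wide rises to 12 mm. Three flush round black pads, diameter 62 mm, at x -35 mm and y -66, 0, +66 mm in its frame; a jar starts centred on each. The slide box lies near x +36 mm, its length along the stand's y. +x points away from the robot within 0.3 rad.
- side_tray: fixed white open tray, the side area, 240 mm (x) x 150 mm (y) outside, 35 mm high, walls and floor 10 mm thick; inside 220 x 130 mm. Origin at the centre of its underside, so its inner floor is 10 mm above the origin. Stands left or right of the stand. Empty at the start; long enough for the three jars in a row along x.
- holder: fixed small aluminium holder for the slide box, across the stand from the tray: 108 mm (x) x 60 mm (y) outside, floor 4 mm above its origin, rim 4 mm wide and 12 mm high; inside 100 x 52 mm. Origin at the centre of its underside, on the table. The slide box lies in it lengthwise (either way round).
- cup: bystander: white plastic cup, 70 mm across, 85 mm tall, beyond the stand. Origin at the centre of its underside. Leave alone.
- carton: bystander: blue carton with a white band, 60 x 90 x 45 mm, beyond the stand. Origin at the centre of its underside. Leave alone.
- phone: bystander: black telephone lying flat between robot and stand, 72 mm (x) x 150 mm (y) x 9 mm. Origin at the centre of its underside. Leave alone.

How it is judged:
On the way, in this order (a step that is already met when the one before it is completed fails the run):
1. all three jars stand upright and released in the side tray while the slide box is still on the stand (x of wide_jar in the frame of side_tray between -0.1 and 0.1 m and y of wide_jar in the frame of side_tray between -0.06 and 0.06 m and z of wide_jar in the frame of side_tray between 0.006 and 0.014 m and angle between each of wide_jar, slim_jar, square_jar's own z axis and vertical below 0.1 rad and contact force between the fingers and wide_jar below 0.2 N and linear speed of each of wide_jar, slim_jar, square_jar below 0.03 m/s and x of slim_jar in the frame of side_tray between -0.1 and 0.1 m and y of slim_jar in the frame of side_tray between -0.06 and 0.06 m and z of slim_jar in the frame of side_tray between 0.006 and 0.014 m and contact force between the fingers and slim_jar below 0.2 N and x of square_jar in the frame of side_tray between -0.1 and 0.1 m and y of square_jar in the frame of side_tray between -0.06 and 0.06 m and z of square_jar in the frame of side_tray between 0.006 and 0.014 m and contact force between the fingers and square_jar below 0.2 N and z of slide_box in the frame of stand between 0.004 and 0.012 m and x of slide_box in the frame of stand between -0.075 and 0.075 m and y of slide_box in the frame of stand between -0.108 and 0.108 m), for 0.2 s.
2. the slide box lies flat and released in the holder while all three jars still stand in the side tray (x of wide_jar in the frame of side_tray between -0.1 and 0.1 m and y of wide_jar in the frame of side_tray between -0.06 and 0.06 m and z of wide_jar in the frame of side_tray between 0.006 and 0.014 m and angle between each of wide_jar, slim_jar, square_jar's own z axis and vertical below 0.1 rad and contact force between the fingers and wide_jar below 0.2 N and linear speed of each of wide_jar, slim_jar, square_jar, slide_box below 0.03 m/s and x of slim_jar in the frame of side_tray between -0.1 and 0.1 m and y of slim_jar in the frame of side_tray between -0.06 and 0.06 m and z of slim_jar in the frame of side_tray between 0.006 and 0.014 m and contact force between the fingers and slim_jar below 0.2 N and x of square_jar in the frame of side_tray between -0.1 and 0.1 m and y of square_jar in the frame of side_tray between -0.06 and 0.06 m and z of square_jar in the frame of side_tray between 0.006 and 0.014 m and contact force between the fingers and square_jar below 0.2 N and horizontal distance between slide_box and holder below 0.012 m and angle between the x axis of slide_box and the x axis of holder, either way round below 0.25 rad and angle between slide_box's own z axis and vertical below 0.06 rad and z of slide_box in the frame of holder between 0.001 and 0.007 m and contact force between the fingers and slide_box below 0.2 N), for 0.2 s.
At the end, for the whole second after the job is handed in: The slide box lies flat in the holder (within 12 mm of its centre, lengthwise within 0.25 rad, down on its floor) and every jar stands upright within 15 mm of where it stood at the start, on its own pad; all are released and at rest (horizontal distance between slide_box and holder below 0.012 m and angle between the x axis of slide_box and the x axis of holder, either way round below 0.25 rad and angle between slide_box's own z axis and vertical below 0.06 rad and z of slide_box in the frame of holder between 0.001 and 0.007 m and contact force between the fingers and slide_box below 0.2 N and linear speed of each of slide_box, wide_jar, slim_jar, square_jar below 0.03 m/s and distance of each of wide_jar, slim_jar, square_jar from where it was at the start of the episode below 0.015 m and angle between each of wide_jar, slim_jar, square_jar's own z axis and vertical below 0.1 rad and contact force between the fingers and wide_jar below 0.2 N and contact force between the fingers and slim_jar below 0.2 N and contact force between the fingers and square_jar below 0.2 N); the robot touches nothing.
It fails at once if the cup, the carton or the phone is moved by more than 20 mm (distance of any of cup, carton, phone from where it was at the start of the episode above 0.02 m).
It fails at once if a jar is knocked over (angle between any of wide_jar, slim_jar, square_jar's own z axis and vertical above 0.6 rad).
It fails at once if a jar is dropped (falls free faster than 0.5 m/s) ((linear speed of wide_jar above 0.5 m/s and contact force between the fingers and wide_jar below 0.05 N) or (linear speed of slim_jar above 0.5 m/s and contact force between the fingers and slim_jar below 0.05 N) or (linear speed of square_jar above 0.5 m/s and contact force between the fingers and square_jar below 0.05 N)).
It also fails if it takes over 147 s, if anything falls off the work surface, if the arm or the gripper's body presses on something with over 40 N, if the wrist force passes 120 N, or if a joint passes its speed limit or range.

## Robot

A 7-joint arm with a two-finger parallel gripper is mounted at the origin on the work surface. World frame = base frame: x ahead of the robot, y to its left, z up, the work surface at z = 0. Lengths are in m, angles in rad, forces in N, time in s.
With the tool pointing down it reaches from about 0.35 to 0.9 m from the base axis. Payload 7.2 kg.
Tool frame: the origin (TCP) lies between the finger pads; the fingertips stand env.tip_extent ahead of it and the grasp point (between the pads) lies 5 mm behind it (env.tip_extent is the distance from the TCP to the fingertips, in m); z points along the fingers, y is the line along which they close (so a half turn about z gives the same grasp; the last joint's range is limited). The gripper opens to 88 mm and grips with 3 to 60 N. Pads are 20 mm wide; open, the fingers measure 115 mm over their backs; the gripper's body (75 mm by 178 mm) begins 61 mm behind the grasp point.
Start: joints at [1.139, 0.411, -0.013, 1.596, 0.006, 1.134, -0.082], TCP at [0.222, -0.584, 0.237] pointing down, gripper open.
Joint ranges: [-2.95, 2.95], [-0.29, 1.99], [-1.47, 1.44], [0.14, 2.54], [-1.03, 4.17], [0.13, 1.85], [-2.86, 2.86]. Speed limits (rad/s): [2.39, 2.39, 3.01, 3.01, 3.14, 3.14, 3.14].

## Interface

Orientations are given as a unit quaternion [x, y, z, w].
In Python, from cell import env, imaging gives the robot as it stands. The module is installed in compiled form; this text tells all that it offers.
- The arm moves only by the shell command python3 -m creep 'ROWS'. ROWS is JSON, a list of rows, each a list of 3 entries, a list of its own where there are three numbers: the shift along the tool's x, y, z in mm, then the turn about the tool's z in rad, then the finger opening in mm, from 0 to 87.8. In form: [[[dx, dy, dz], yaw, claw], ...]. A call has exactly 5 rows; each row is the pose to reach, as a shift and turn from the pose commanded when the call began, along the tool's axes at that moment; what a row does not reach only later rows make up. A row lasts 1/12 s, in which the tool goes at most 41.7 mm and 7.16 degrees, less where a joint would pass 70% of its speed; a pose out of reach is approached as far as the arm can. A call with a gripper value outside its range is refused whole. The fingers move at their own pace and stop on an object; the grip force is fixed at half the most. Time passes only in rows, so rows that repeat a pose let the fingers close, or fill a call up. It gives the time, the measured TCP pose, the force, the opening and the grip force at its end, in the units of the state.
- env.sense(): the state, without advancing time (a new reading comes with each control period).
- imaging.capture(name): name is "scene" or "top" or "wrist"; returns a dict with "pixels" (420x560x3 uint8, blue, green, red), "vertical_fov" (degrees; the focal length in pixels is half the picture's height over the tangent of half this angle, whatever the lens; pixels are square), "cx", "cy" (the principal point, pixels), "T" (4x4, takes a point from camera to world coordinates); the wrist camera has in their place "tool_from_camera" (4x4, takes a point from camera to tool coordinates, whose origin is the TCP and whose axes are the flange's). Camera axes: x right, y down, z forward; pixel columns grow to the right and rows downward; lengths in m; the calibration is good to about 2 mm. The wrist camera is an equidistant fisheye: a pixel r from the principal point sees the ray r / f radians off the axis. A picture is of the moment at which its call begins: read the wrist's pose just before it. There is no depth.
- env.close_job(): hands the job in; it is judged then, once.
The state is a dict: "time_s": time; "q": joint angles; "dq": joint speeds; "joint_efforts": joint torques, N m; "eef_pos": TCP position; "tool_rot": TCP orientation; "ft_force": force on the tool from outside, world axes, zero at the start; "moment": the same for the moment, N m; "width": finger opening in m; "gripper_force": force on a finger pad.
Only numpy, scipy, OpenCV 4.12 (cv2) and the standard library are available. Lean on these libraries where they do the work, as an engineer would, in place of code of your own. Each camera call takes 0.05 s, during which the arm holds its last target. There are 200 camera calls.

## Working session

There is one attempt and no reset: what is moved stays moved. The work goes in short steps, Python scripts to look and compute and a shell command to move; the robot and the scene stay as the last step left them, time stands still between calls to the robot, and variables do not carry over. Pictures are saved under pics/ and viewed, at most 14 in all, crops included, and the job is handed in when it is done.

```bash
mkdir -p pics
cat > h.py <<'E'
import numpy as np,cv2
from cell import env,imaging
from scipy.spatial.transform import Rotation as R
def snap(n,f):
    c=imaging.capture(n); np.save('pics/%s.npy'%f,{k:v for k,v in c.items()},allow_pickle=True); cv2.imwrite('pics/%s.png'%f,c['pixels']); return c
def load(f): return np.load('pics/%s.npy'%f,allow_pickle=True).item()
def F(c): return c['pixels'].shape[0]/2/np.tan(np.radians(c['vertical_fov'])/2)
def ray(c,u,v,z):
    d=c['T'][:3,:3]@np.array([(u-c['cx'])/F(c),(v-c['cy'])/F(c),1]); o=c['T'][:3,3]
    return o+d*(z-o[2])/d[2]
def proj(c,p):
    q=np.linalg.inv(c['T'])@np.append(p,1); return F(c)*q[:2]/q[2]+[c['cx'],c['cy']]
def st():
    s=env.sense(); r=R.from_quat(s['tool_rot'])
    print('t',round(s['time_s'],2),'pos',np.round(s['eef_pos'],4),'F',np.round(s['ft_force'],1),'w',round(s['width'],4),'g',np.round(s['gripper_force'],1)); return s,r.as_matrix()
E
python3 - <<'E'
from h import *
s,M=st();print(M.round(3),env.tip_extent)
for n in('scene','top'):
    c=snap(n,n+'0');print(n,c['vertical_fov'],c['cx'],c['cy'],c['T'].round(3))
E
```

```text
t 0.0 pos [ 0.2222 -0.5837  0.2358] F [0.1 1.7 0. ] w 0.0878 g 0.0
[[ 0.935  0.356 -0.001]
 [ 0.356 -0.935  0.001]
 [-0.    -0.002 -1.   ]] 0.014
scene 55.953383135415706 278.5531400386154 212.73809333337078 [[ 0.45   0.617 -0.646  1.208]
 [ 0.893 -0.326  0.311 -0.286]
 [-0.019 -0.716 -0.697  0.74 ]
 [ 0.     0.     0.     1.   ]]
top 57.34897683365983 282.1075850140256 209.32004588324506 [[ 0.088 -0.975  0.205  0.396]
 [-0.996 -0.087  0.012 -0.014]
 [ 0.006 -0.205 -0.979  0.942]
 [ 0.     0.     0.     1.   ]]
```

View pics/scene0.png

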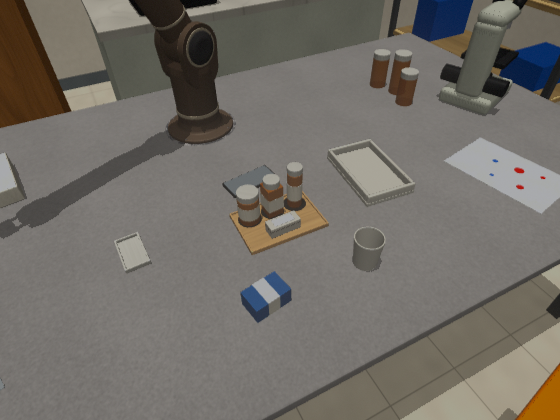

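View pics/top0.png

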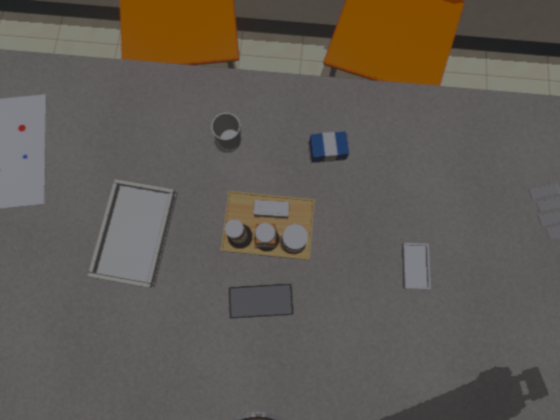

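Run:
```python
from h import *
p=load('top0')['pixels']
a=cv2.resize(p[180:270,210:330],None,fx=6,fy=6,interpolation=cv2.INTER_CUBIC)
cv2.imwrite('pics/a.png',a)
b=cv2.resize(p[170:295,80:185],None,fx=4,fy=4,interpolation=cv2.INTER_CUBIC)
d=cv2.resize(p[210:310,390:450],None,fx=5,fy=5,interpolation=cv2.INTER_CUBIC)
o=np.zeros((500,720,3),np.uint8);o[:,:420]=b;o[:,420:]=d
cv2.imwrite('pics/b.png',o)
```

```text
(no output)
```

View pics/a.png

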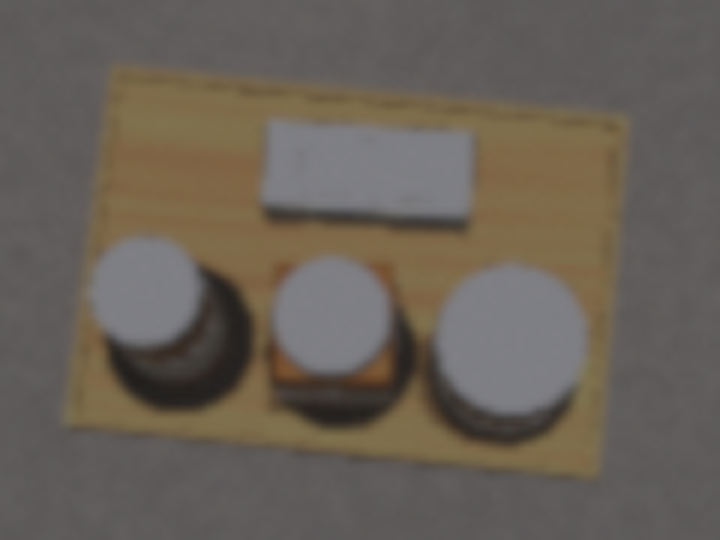

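View pics/b.png

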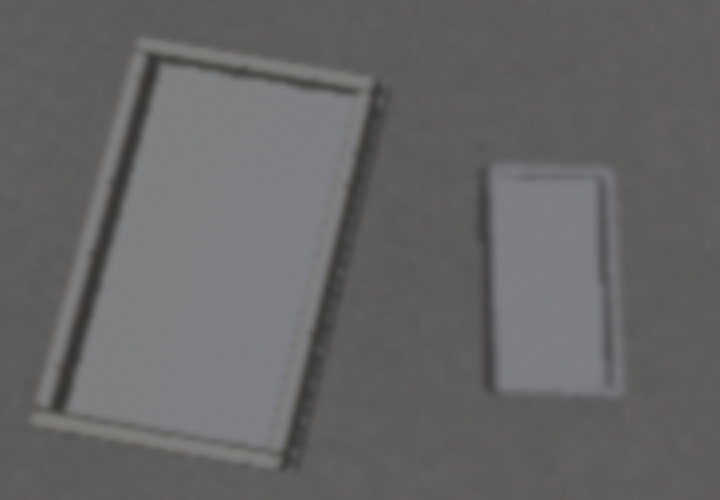

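Run:
```python
from h import *
c=load('top0')
def P(x,y,s,u0,v0,z): return ray(c,(x+.5)/s-.5+u0,(y+.5)/s-.5+v0,z)
def quad(n,pts,s,u0,v0,z):
    q=np.array([P(x,y,s,u0,v0,z)[:2] for x,y in pts]);e=[q[(i+1)%4]-q[i] for i in range(4)]
    print(n,q.mean(0).round(4),'len',[round(np.linalg.norm(k),4) for k in e],'ang',[round(np.arctan2(k[1],k[0]),3) for k in e])
quad('stand',[(112,66),(628,115),(600,475),(66,425)],6,210,180,.012)
quad('box',[(268,120),(474,130),(469,218),(264,208)],6,210,180,.040)
quad('sqbody',[(274,263),(393,263),(393,385),(274,382)],6,210,180,.099)
quad('tray',[(140,38),(378,82),(283,468),(32,418)],4,80,170,.035)
quad('holder',[(68,163),(194,167),(205,394),(72,392)],5,390,210,.012)
for n,x,y,z in(('slim',146,292,.133),('square',333,315,.118),('wide',511,340,.103)): print(n,P(x,y,6,210,180,z).round(4))
p=P(0,0,1,0,0,0)
for n,u,v,z in(('cup',226,125,.085),('carton',329,146,.045),('phone',261,301,.009)):print(n,ray(c,u,v,z).round(3))
```

```text
stand [0.5509 0.0287] len [np.float64(0.2156), np.float64(0.1493), np.float64(0.216), np.float64(0.1501)] ang [np.float64(-1.579), np.float64(3.137), np.float64(1.566), np.float64(-0.007)]
box [0.5866 0.0243] len [np.float64(0.0829), np.float64(0.0361), np.float64(0.0819), np.float64(0.0361)] ang [np.float64(-1.531), np.float64(-3.112), np.float64(1.61), np.float64(0.059)]
sqbody [0.5151 0.0293] len [np.float64(0.0441), np.float64(0.0454), np.float64(0.0437), np.float64(0.0443)] ang [np.float64(-1.482), np.float64(-3.05), np.float64(1.634), np.float64(0.102)]
tray [0.5011 0.3487] len [np.float64(0.1495), np.float64(0.2341), np.float64(0.1503), np.float64(0.2333)] ang [np.float64(-1.668), np.float64(3.051), np.float64(1.468), np.float64(-0.094)]
holder [ 0.4831 -0.3366] len [np.float64(0.0614), np.float64(0.1084), np.float64(0.0633), np.float64(0.1094)] ang [np.float64(-1.514), np.float64(-3.083), np.float64(1.644), np.float64(0.041)]
slim [0.5154 0.0949 0.133 ]
square [0.5153 0.0288 0.118 ]
wide [ 0.5141 -0.0364  0.103 ]
cup [0.769 0.148 0.085]
carton [ 0.754 -0.104  0.045]
phone [0.367 0.028 0.009]
```

```bash
cat > g.py <<'E'
import sys
from h import *
s,M=st()
x,y,z,a=map(float,sys.argv[1:5])
d=M.T@(np.array([x,y,z])-s['eef_pos'])*1000
cur=np.arctan2(M[1,1],M[0,1]); w=(cur-a+np.pi/2)%np.pi-np.pi/2
print('move tool mm',d.round(1),'yaw',round(w,3),'curYawY',round(cur,3),'q7',round(s['q'][6],2))
E
for i in 1; do python3 -m creep '[[[516,-531,0],-1.29,87],[[516,-531,0],-1.29,87],[[516,-531,0],-1.29,87],[[516,-531,0],-1.29,87],[[516,-531,0],-1.29,87]]'; done; python3 g.py .5154 .0949 .236 0.085
```

```text
time_s: 0.52
eef_pos: [0.3051, -0.3908, 0.2363]
tool_rot: [0.879, 0.477, -0.0, -0.0]
ft_force: [0.7, -0.0, 0.0]
width: 0.087
gripper_force: 0.0
t 0.52 pos [ 0.3051 -0.3908  0.2363] F [ 0.7 -0.   0. ] w 0.087 g 0.0
move tool mm [ 5.219e+02 -8.820e+01  3.000e-01] yaw -0.661 curYawY -0.576 q7 0.18
```

```bash
python3 -m creep '[[[522,-88,0],-0.66,87],[[522,-88,0],-0.66,87],[[522,-88,0],-0.66,87],[[522,-88,0],-0.66,87],[[522,-88,0],-0.66,87]]' >/dev/null; python3 g.py .5154 .0949 .236 0.085
```

```text
t 0.93 pos [ 0.389  -0.2002  0.2367] F [ 1.   0.1 -0.4] w 0.0869 g 0.0
move tool mm [288.6 140.7   0.5] yaw -0.036 curYawY 0.049 q7 0.35
```

```bash
python3 -m creep '[[[36,18,0],-0.036,87],[[72,35,0],-0.036,87],[[108,53,0],-0.036,87],[[144,70,0],-0.036,87],[[180,88,0],-0.036,87]]' >/dev/null;  python3 -m creep '[[[35,18,0],0,87],[[70,36,0],0,87],[[107,49,0],0,87],[[107,49,0],0,87],[[107,49,0],0,87]]' >/dev/null; python3 g.py .5154 .0949 .236 0.085; python3 -c "
from h import *
c=snap('wrist','w0');print({k:np.round(c[k],3) for k in c if k!='pixels'})"
```

```text
t 1.77 pos [0.5091 0.0946 0.2361] F [ 0.1 -0.1  0.3] w 0.0873 g 0.0
move tool mm [-0.2  6.3  0.1] yaw -0.001 curYawY 0.084 q7 -0.38
{'vertical_fov': np.float64(65.706), 'cx': np.float64(282.505), 'cy': np.float64(213.193), 'tool_from_camera': array([[ 0.001, -0.953, -0.301,  0.082],
       [ 1.   ,  0.001,  0.001, -0.   ],
       [-0.   , -0.301,  0.953, -0.147],
       [ 0.   ,  0.   ,  0.   ,  1.   ]])}
```

View pics/w0.png

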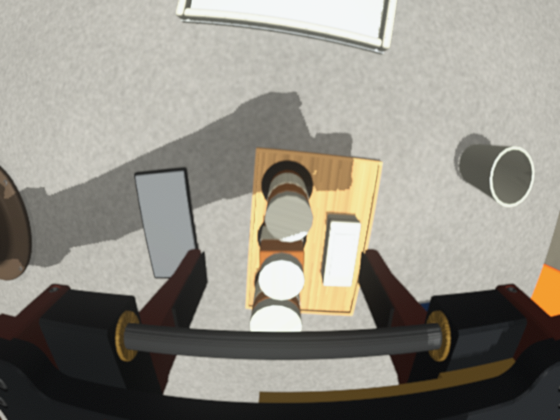

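```bash
cat >> h.py <<'E'
def wray(c,s,u,v,z):
    f=F(c);a=np.array([u-c['cx'],v-c['cy']]);r=np.linalg.norm(a);t=r/f
    d=np.array([*(a/r*np.sin(t)),np.cos(t)]);T=np.eye(4);T[:3,:3]=R.from_quat(s['tool_rot']).as_matrix();T[:3,3]=s['eef_pos'];T=T@c['tool_from_camera']
    d=T[:3,:3]@d;o=T[:3,3];return o+d*(z-o[2])/d[2]
E
python3 - <<'E'
from h import *
c=load('w0');s=env.sense()
for n,u,v,z in(('slim',289,217,.133),('sq',281.5,279,.118),('box1',330,216,.04),('box2',360,221,.04),('box3',355,286,.04),('box4',324,282,.04),('st1',257,149,.012),('st2',382,160,.012),('st3',353,314,.012),('st4',247,307,.012)):print(n,wray(c,s,u,v,z).round(4))
E
```

```text
slim [0.5141 0.0923 0.133 ]
sq [0.5132 0.0265 0.118 ]
box1 [0.5641 0.0669 0.04  ]
box2 [0.5995 0.0638 0.04  ]
box3 [ 0.6079 -0.0209  0.04  ]
box4 [ 0.5682 -0.0173  0.04  ]
st1 [0.4762 0.1313 0.012 ]
st2 [0.6235 0.1325 0.012 ]
st3 [ 0.6222 -0.0827  0.012 ]
st4 [ 0.4742 -0.0809  0.012 ]
```

```bash
python3 -m creep '[[[-1,6,30],0,87],[[-1,6,65],0,87],[[-1,6,100],0,87],[[-1,6,130],0,87],[[-1,6,148],0,87]]' >/dev/null;  python3 -m creep '[[[0,0,10],0,87],[[0,0,10],0,87],[[0,0,10],0,60],[[0,0,10],0,35],[[0,0,10],0,35]]' >/dev/null; python3 -m creep '[[[0,0,0],0,35],[[0,0,0],0,35],[[0,0,0],0,35],[[0,0,0],0,35],[[0,0,0],0,35]]'; python3 g.py .5857 .3405 .16 0.085
```

```text
time_s: 3.07
eef_pos: [0.5156, 0.0915, 0.0788]
tool_rot: [0.679, 0.734, 0.0, 0.0]
ft_force: [-0.8, 0.2, 2.9]
width: 0.0397
gripper_force: 30.0
t 3.07 pos [0.5156 0.0915 0.0788] F [-0.8  0.2  2.9] w 0.0397 g 30.0
move tool mm [242.7  89.6 -81.2] yaw -0.006 curYawY 0.079 q7 -0.54
```

```bash
python3 -m creep '[[[0,0,-8],0,35],[[0,0,-25],0,35],[[0,0,-45],0,35],[[0,0,-65],0,35],[[0,0,-80],0,35]]' >/dev/null;  python3 -m creep '[[[15,5,0],0,35],[[45,16,0],0,35],[[75,28,0],0,35],[[107,39,0],0,35],[[139,51,0],0,35]]' >/dev/null; python3 -m creep '[[[32,12,0],0,35],[[64,24,0],0,35],[[88,33,0],0,35],[[104,39,0],0,35],[[104,39,0],0,35]]'; python3 g.py .5857 .3405 .0815 0.085
```

```text
time_s: 4.32
eef_pos: [0.585, 0.3457, 0.1586]
tool_rot: [0.677, 0.736, 0.001, -0.001]
ft_force: [-0.8, 0.2, -1.4]
width: 0.0396
gripper_force: 30.0
t 4.32 pos [0.585  0.3457 0.1586] F [-0.8  0.2 -1.4] w 0.0396 g 30.0
move tool mm [-5.5  0.4 77.1] yaw -0.001 curYawY 0.084 q7 -0.81
```

```bash
python3 -m creep '[[[-5,0,20],0,35],[[-5,0,40],0,35],[[-5,0,58],0,35],[[-5,0,68],0,35],[[-5,0,72],0,35]]' >/dev/null;  python3 -m creep '[[[0,0,1],0,35],[[0,0,2],0,35],[[0,0,3],0,35],[[0,0,4],0,35],[[0,0,4],0,35]]'; python3 g.py .5857 .3405 .0808 0.085
```

```text
time_s: 5.15
eef_pos: [0.5867, 0.336, 0.0833]
tool_rot: [0.679, 0.734, 0.0, 0.0]
ft_force: [0.4, -0.1, -1.1]
width: 0.0397
gripper_force: 30.0
t 5.15 pos [0.5867 0.336  0.0833] F [ 0.4 -0.1 -1.1] w 0.0397 g 30.0
move tool mm [ 4.6 -0.7  2.5] yaw -0.006 curYawY 0.079 q7 -0.84
```

```bash
python3 -m creep '[[[0,0,0.5],0,35],[[0,0,1],0,35],[[0,0,1.5],0,35],[[0,0,2],0,35],[[0,0,2]   ,0,35]]'; python3 -m creep '[[[0,0,0],0,35],[[0,0,0],0,35],[[0,0,0],0,35],[[0,0,0],0,35],[[0,0,0],0,35]]'|head -5
```

```text
time_s: 5.57
eef_pos: [0.5865, 0.3359, 0.0809]
tool_rot: [0.679, 0.734, 0.0, 0.0]
ft_force: [0.1, -0.4, 1.4]
width: 0.0398
gripper_force: 30.0
time_s: 5.98
eef_pos: [0.5865, 0.3359, 0.0809]
tool_rot: [0.679, 0.734, 0.0, 0.0]
ft_force: [-1.1, -0.4, 3.7]
width: 0.0399
```

```bash
python3 -m creep '[[[0,0,0],0,54],[[0,0,0],0,54],[[0,0,0],0,54],[[0,0,0],0,54],[[0,0,0],0,54]]'|sed -n 2,5p; python3 -m creep '[[[0,0,-10],0,54],[[0,0,-30],0,54],[[0,0,-55],0,54],[[0,0,-80],0,54],[[0,0,-80],0,87]]'>/dev/null; python3 g.py .5145 .028 .16 0.085
```

```text
eef_pos: [0.5865, 0.3358, 0.0804]
tool_rot: [0.679, 0.734, -0.0, -0.0]
ft_force: [0.9, -0.5, -0.3]
width: 0.054
t 6.82 pos [0.5884 0.3379 0.167 ] F [1.4 0.4 0.2] w 0.0581 g 0.0
move tool mm [-303.1  -98.2    5.1] yaw -0.006 curYawY 0.079 q7 -0.8
```

```bash
python3 -m creep '[[[-37,-12,0],0,87],[[-74,-24,0],0,87],[[-111,-36,0],0,87],[[-148,-48,0],0,87],[[-185,-60,0],0,87]]'>/dev/null; python3 -m creep '[[[-37,-12,0],0,87],[[-74,-24,0],0,87],[[-105,-34,0],0,87],[[-118,-38,0],0,87],[[-118,-38,0],0,87]]'>/dev/null; python3 -m creep '[[[0,0,0],0,87],[[0,0,0],0,87],[[0,0,0],0,87],[[0,0,0],0,87],[[0,0,0],0,87]]'>/dev/null;python3 g.py .5145 .028 .16 0.085;python3 -c "
from h import *
c=snap('wrist','w1')"
```

```text
t 8.07 pos [0.5128 0.0273 0.1606] F [0.  0.1 1.6] w 0.0866 g 0.0
move tool mm [0.6 1.7 0.6] yaw -0.004 curYawY 0.081 q7 -0.32
```

View pics/w1.png

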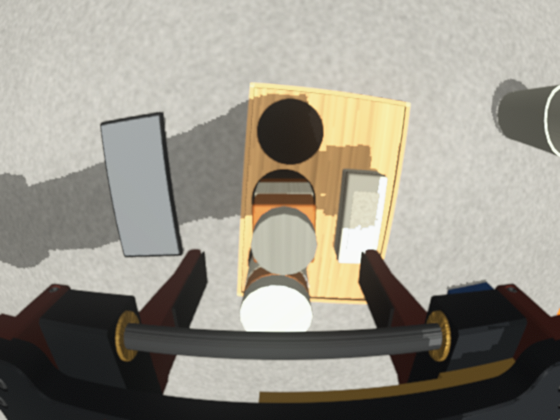

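```bash
python3 -m creep '[[[0,1,20],0,87],[[0,1,40],0,87],[[0,1,60],0,87],[[0,1,75],0,87],[[0,1,82],0,87]]'>/dev/null; python3 -m creep '[[[0,0,0],0,87],[[0,0,0],0,60],[[0,0,0],0,40],[[0,0,0],0,40],[[0,0,0],0,40]]'>/dev/null; python3 -m creep '[[[0,0,0],0,40],[[0,0,0],0,40],[[0,0,0],0,40],[[0,0,0],0,40],[[0,0,0],0,40]]'>/dev/null;python3 g.py .501 .346 .16 0.085;python3 -c "
from h import *
c=load('w1');s=env.sense();s['eef_pos']=[.5128,.0273,.1606]
print(wray(c,s,284,240,.118),wray(c,s,290,131,.008))"
```

```text
t 9.37 pos [0.5138 0.026  0.0789] F [-1.1  0.3  3.2] w 0.0437 g 30.0
move tool mm [320.   12.5 -81.2] yaw -0.006 curYawY 0.079 q7 -0.41
[0.51329466 0.03150749 0.118     ] [0.51433226 0.09350424 0.008     ]
```

```bash
python3 -m creep '[[[0,0,-8],0,40],[[0,0,-25],0,40],[[0,0,-45],0,40],[[0,0,-65],0,40],[[0,0,-81],0,40]]' >/dev/null;  python3 -m creep '[[[15,0,0],0,40],[[48,2,0],0,40],[[83,3,0],0,40],[[118,4,0],0,40],[[153,6,0],0,40]]' >/dev/null; python3 -m creep '[[[35,1,0],0,40],[[70,2,0],0,40],[[105,4,0],0,40],[[137,5,0],0,40],[[165,6,0],0,40]]'>/dev/null;  python3 -m creep '[[[1,0,5],0,40],[[1,0,25],0,40],[[1,0,45],0,40],[[1,0,62],0,40],[[1,0,72],0,40]]' >/dev/null; python3 g.py .501 .346 .081 0.085
```

```text
t 11.03 pos [0.4995 0.344  0.0856] F [ 0.2 -0.1 -2.2] w 0.0437 g 30.0
move tool mm [1.9 1.6 4.6] yaw -0.006 curYawY 0.079 q7 -0.97
```

```bash
python3 -m creep '[[[0,0,1],0,40],[[0,0,2],0,40],[[0,0,3],0,40],[[0,0,4],0,40],[[0,0,4.5],0,40]]'; python3 -m creep '[[[0,0,0],0,40],[[0,0,0],0,40],[[0,0,0],0,40],[[0,0,0],0,40],[[0,0,0],0,40]]'|sed -n '2p;4p'
```

```text
time_s: 11.45
eef_pos: [0.501, 0.3453, 0.084]
tool_rot: [0.679, 0.734, 0.001, 0.0]
ft_force: [0.2, 0.2, -2.9]
width: 0.0439
gripper_force: 30.0
eef_pos: [0.5005, 0.3451, 0.0832]
ft_force: [0.3, 0.3, -2.4]
```

```bash
python3 -m creep '[[[0,0,0.5],0,40],[[0,0,1],0,40],[[0,0,1.5],0,40],[[0,0,2],0,40],[[0,0,2],0,40]]'|sed -n '2p;4p'; python3 -m creep '[[[0,0,0],0,40],[[0,0,0],0,40],[[0,0,0],0,40],[[0,0,0],0,40],[[0,0,0],0,40]]'|sed -n '2p;4p'
```

```text
eef_pos: [0.5004, 0.345, 0.081]
ft_force: [0.1, -1.0, -2.5]
eef_pos: [0.5005, 0.3451, 0.0811]
ft_force: [0.2, 0.1, -2.2]
```

Continue down until contact.

```bash
python3 -m creep '[[[0,0,0.3],0,40],[[0,0,0.6],0,40],[[0,0,0.8],0,40],[[0,0,0.8],0,40],[[0,0,0.8],0,40]]'|sed -n '2p;4p'; python3 -m creep '[[[0,0,0.3],0,40],[[0,0,0.5],0,40],[[0,0,0.5],0,40],[[0,0,0.5],0,40],[[0,0,0.5],0,40]]'|sed -n '2p;4p'
```

```text
eef_pos: [0.5005, 0.3452, 0.0809]
ft_force: [-1.5, -1.5, 5.9]
eef_pos: [0.5005, 0.3451, 0.0809]
ft_force: [-2.8, -2.2, 9.4]
```

```bash
python3 -m creep '[[[0,0,0],0,56],[[0,0,0],0,56],[[0,0,0],0,56],[[0,0,0],0,56],[[0,0,0],0,56]]'|sed -n 2,5p; python3 -m creep '[[[0,0,-10],0,56],[[0,0,-30],0,56],[[0,0,-55],0,56],[[0,0,-80],0,56],[[0,0,-80],0,56]]'>/dev/null; python3 g.py .5138 -.0375 .16 0.085
```

```text
eef_pos: [0.5005, 0.3451, 0.0797]
tool_rot: [0.679, 0.734, -0.0, -0.0]
ft_force: [-0.6, 0.2, 0.7]
width: 0.0559
t 14.37 pos [0.5022 0.3472 0.1655] F [0.4 0.4 0.9] w 0.056 g 0.0
move tool mm [-384.5  -18.9    3.8] yaw -0.006 curYawY 0.079 q7 -0.91
```

```bash
python3 -m creep '[[[-38,-2,0],0,87],[[-77,-4,0],0,87],[[-116,-6,0],0,87],[[-154,-8,0],0,87],[[-193,-10,0],0,87]]'>/dev/null; python3 -m creep '[[[-38,-2,0],0,87],[[-77,-4,0],0,87],[[-115,-6,0],0,87],[[-153,-8,0],0,87],[[-190,-9,0],0,87]]'>/dev/null; python3 -m creep '[[[0,0,0],0,87],[[0,0,0],0,87],[[0,0,0],0,87],[[0,0,0],0,87],[[0,0,0],0,87]]'>/dev/null;python3 g.py .5138 -.0375 .0785 0.085
```

```text
t 15.62 pos [ 0.5118 -0.0365  0.16  ] F [ 0.7 -0.5 -0.1] w 0.0867 g 0.0
move tool mm [-1.2  1.9 81.5] yaw -0.003 curYawY 0.082 q7 -0.19
```

```bash
python3 -m creep '[[[0,2,20],0,87],[[0,2,40],0,87],[[0,2,60],0,87],[[0,2,75],0,87],[[0,2,82],0,87]]'>/dev/null; python3 -m creep '[[[0,0,0],0,87],[[0,0,0],0,70],[[0,0,0],0,52],[[0,0,0],0,52],[[0,0,0],0,52]]'>/dev/null; python3 -m creep '[[[0,0,0],0,52],[[0,0,0],0,52],[[0,0,0],0,52],[[0,0,0],0,52],[[0,0,0],0,52]]'>/dev/null;python3 g.py .421 .354 .16 0.085
```

```text
t 16.87 pos [ 0.5139 -0.0382  0.0784] F [-2.4 -1.4  6.2] w 0.0555 g 30.0
move tool mm [398.3 -61.7 -81.9] yaw -0.006 curYawY 0.079 q7 -0.28
```

```bash
python3 -m creep '[[[0,0,-8],0,52],[[0,0,-25],0,52],[[0,0,-45],0,52],[[0,0,-65],0,52],[[0,0,-82],0,52]]' >/dev/null;  python3 -m creep '[[[15,-2,0],0,52],[[45,-7,0],0,52],[[77,-12,0],0,52],[[110,-17,0],0,52],[[143,-22,0],0,52]]' >/dev/null; python3 -m creep '[[[33,-5,0],0,52],[[66,-10,0],0,52],[[99,-15,0],0,52],[[132,-20,0],0,52],[[165,-26,0],0,52]]'>/dev/null;  python3 -m creep '[[[30,-5,0],0,52],[[58,-9,0],0,52],[[80,-13,0],0,52],[[90,-14,0],0,52],[[90,-14,0],0,52]]' >/dev/null; python3 g.py .421 .354 .081 0.085
```

```text
t 18.53 pos [0.4193 0.3561 0.1601] F [ 0.2  0.4 -1.5] w 0.0556 g 30.0
move tool mm [-2.4  1.5 79.1] yaw -0.002 curYawY 0.083 q7 -1.02
```

```bash
python3 -m creep '[[[0,1,20],0,52],[[0,1,40],0,52],[[0,1,58],0,52],[[0,1,70],0,52],[[0,1,76],0,52]]' >/dev/null;  python3 -m creep '[[[0,0,0],0,52],[[0,0,0],0,52],[[0,0,0],0,52],[[0,0,1],0,52],[[0,0,1],0,52]]'; python3 -m creep '[[[0,0,0.5],0,52],[[0,0,1],0,52],[[0,0,1],0,52],[[0,0,1],0,52],[[0,0,1],0,52]]'|sed -n '2p;4p'
```

```text
time_s: 19.37
eef_pos: [0.4219, 0.3541, 0.0835]
tool_rot: [0.679, 0.734, 0.001, 0.0]
ft_force: [1.3, -0.1, -1.1]
width: 0.0558
gripper_force: 30.0
eef_pos: [0.4215, 0.3539, 0.0818]
ft_force: [0.2, -0.8, -1.4]
```

```bash
python3 -m creep '[[[0,0,0.3],0,52],[[0,0,0.6],0,52],[[0,0,1],0,52],[[0,0,1],0,52],[[0,0,1],0,52]]'|sed -n '2p;4p'; python3 -m creep '[[[0,0,0.3],0,52],[[0,0,0.5],0,52],[[0,0,0.5],0,52],[[0,0,0.5],0,52],[[0,0,0.5],0,52]]'|sed -n '2p;4p'
```

```text
eef_pos: [0.4215, 0.3539, 0.0808]
ft_force: [0.9, 0.0, -1.2]
eef_pos: [0.4215, 0.3539, 0.0804]
ft_force: [-0.3, -0.3, 0.1]
```

Nearly touching; release (sub-mm), rise, and go over the box.

```bash
python3 -m creep '[[[0,0,0.3],0,52],[[0,0,0.3],0,62],[[0,0,0.3],0,63],[[0,0,0.3],0,63],[[0,0,0.3],0,63]]'|sed -n 2,5p; python3 -m creep '[[[0,0,-10],0,63],[[0,0,-30],0,63],[[0,0,-55],0,63],[[0,0,-85],0,63],[[0,0,-115],0,63]]'>/dev/null; python3 -m creep '[[[-20,5,0],0,63],[[-55,12,0],0,63],[[-90,20,0],0,63],[[-125,28,0],0,63],[[-160,36,0],0,63]]'>/dev/null;python3 g.py .586 .024 .19 0.05; python3 -c "
from h import *
c=snap('wrist','w2')"
```

```text
eef_pos: [0.4216, 0.3539, 0.08]
tool_rot: [0.679, 0.734, 0.0, 0.0]
ft_force: [0.6, 0.1, 0.1]
width: 0.0629
t 21.87 pos [0.4703 0.1958 0.1959] F [0.7 0.4 1. ] w 0.0629 g 0.0
move tool mm [-180.5  101.7    6. ] yaw 0.03 curYawY 0.08 q7 -0.65
```

View pics/w2.png

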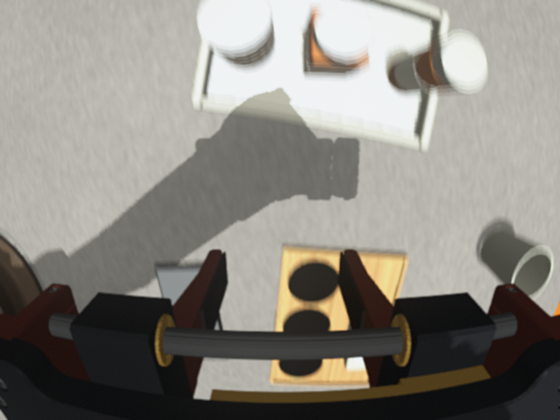

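```bash
python3 -m creep '[[[-36,20,0],0.03,63],[[-72,40,0],0.03,63],[[-108,60,0],0.03,63],[[-144,80,0],0.03,63],[[-178,99,0],0.03,63]]'>/dev/null; python3 -m creep '[[[0,0,0],0,63],[[0,0,10],0,63],[[0,0,30],0,63],[[0,0,60],0,63],[[0,0,90],0,63]]'>/dev/null; python3 -m creep '[[[0,0,0],0,63],[[0,0,0],0,63],[[0,0,0],0,63],[[0,0,0],0,63],[[0,0,0],0,63]]'>/dev/null;python3 g.py .586 .0235 .033 0.05; python3 -c "
from h import *
c=snap('wrist','w3');snap('top','top1')"
```

```text
t 23.17 pos [0.5838 0.0281 0.1069] F [-0.1 -0.   1.1] w 0.0631 g 0.0
move tool mm [-4.7  1.8 73.9] yaw -0.001 curYawY 0.049 q7 -0.4
```

View pics/w3.png

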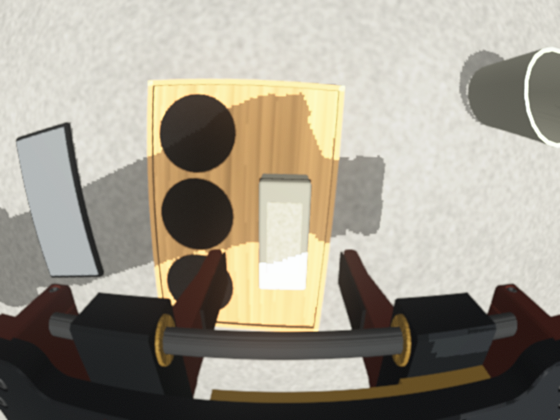

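```bash
python3 -m creep '[[[-4,1,20],0,63],[[-4,1,40],0,63],[[-4,1,55],0,63],[[-4,1,66],0,63],[[-4,1,72],0,63]]'>/dev/null; python3 -m creep '[[[0,0,0],0,63],[[0,0,0],0,63],[[0,0,0],0,63],[[0,0,0],0,50],[[0,0,0],0,50]]';python3 g.py .586 .0235 .033 0.05
```

```text
time_s: 24.1
eef_pos: [0.5845, 0.0236, 0.0338]
tool_rot: [0.69, 0.724, 0.0, 0.0]
ft_force: [-0.3, 0.3, -0.6]
width: 0.0538
gripper_force: 0.0
t 24.1 pos [0.5845 0.0236 0.0338] F [-0.3  0.3 -0.6] w 0.0538 g 0.0
move tool mm [-0.2  1.5  0.8] yaw -0.001 curYawY 0.049 q7 -0.45
```

```bash
python3 -m creep '[[[0,0,0.5],0,30],[[0,0,0.5],0,30],[[0,0,0.5],0,30],[[0,0,0.5],0,30],[[0,0,0.5],0,30]]'>/dev/null; python3 -m creep '[[[0,0,0.5],0,30],[[0,0,0.5],0,30],[[0,0,0],0,30],[[0,0,-5],0,30],[[0,0,-15],0,30]]'; python3 -m creep '[[[0,0,-15],0,30],[[0,0,-40],0,30],[[0,0,-70],0,30],[[0,0,-100],0,30],[[0,0,-100],0,30]]'>/dev/null; python3 g.py .483 -.337 .13 -1.511
```

```text
time_s: 24.93
eef_pos: [0.5829, 0.0235, 0.0468]
tool_rot: [0.69, 0.724, -0.001, -0.001]
ft_force: [-1.0, 0.3, -0.4]
width: 0.036
gripper_force: 29.8
t 25.35 pos [0.587  0.0246 0.154 ] F [ 1.6 -0.4 -0.5] w 0.036 g 29.8
move tool mm [-356.  -121.8   22.9] yaw 1.56 curYawY 0.049 q7 -0.36
```

```bash
python3 -m creep '[[[-35,-20,0],0.12,30],[[-70,-41,0],0.24,30],[[-105,-62,0],0.36,30],[[-140,-83,0],0.48,30],[[-175,-104,0],0.6,30]]'>/dev/null; python3 g.py .40 -.337 .14 -1.511
```

```text
t 25.77 pos [ 0.4874 -0.1576  0.1478] F [ 1.3 -1.1 -0.9] w 0.0359 g 29.8
move tool mm [-198.5   20.6    7.8] yaw 0.954 curYawY -0.557 q7 -0.52
```

```bash
python3 -m creep '[[[-38,4,0],0.12,30],[[-76,8,0],0.24,30],[[-114,12,0],0.36,30],[[-152,16,0],0.48,30],[[-190,20,0],0.6,30]]'>/dev/null; python3 -m creep '[[[0,0,0],0.1,30],[[0,0,0],0.2,30],[[0,0,0],0.3,30],[[0,0,0],0.355,30],[[0,0,0],0.355,30]]'>/dev/null;  python3 -m creep '[[[0,0,0],0,30],[[0,0,0],0,30],[[0,0,0],0,30],[[0,0,0],0,30],[[0,0,0],0,30]]'>/dev/null; python3 g.py .483 -.337 .14 -1.511; python3 -c "
from h import *
c=snap('wrist','w4')"
```

```text
t 27.02 pos [ 0.4062 -0.3286  0.1475] F [-0.2  0.1 -1.5] w 0.0358 g 29.8
move tool mm [76.  13.4  7.5] yaw 0.006 curYawY -1.505 q7 -0.99
```

View pics/w4.png

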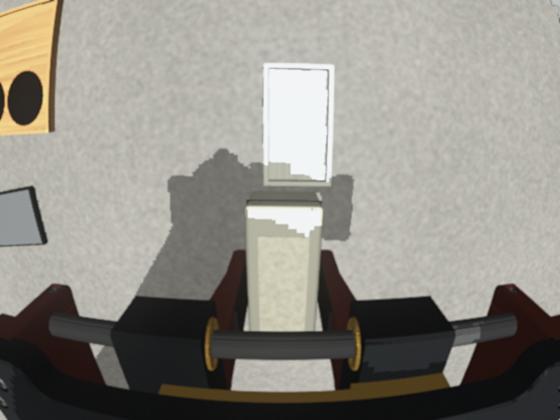

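Run:
```python
from h import *
c=load('w4');s=env.sense()
q=np.array([wray(c,s,u,v,.012)[:2] for u,v in((264,64),(333,66),(331,186),(264,184))]);print(q.round(4),q.mean(0).round(4),[round(np.arctan2(*(q[i]-q[j])[::-1]),3) for i,j in((0,3),(1,2),(0,1),(3,2))])
M=R.from_quat(s['tool_rot']).as_matrix()
for u,v in((248,207),(322,207)): print((M.T@(wray(c,s,u,v,.1542)-s['eef_pos'])).round(4))
```

```text
[[ 0.5317 -0.3059]
 [ 0.5347 -0.3648]
 [ 0.4284 -0.3721]
 [ 0.4261 -0.3122]] [ 0.4802 -0.3388] [np.float64(0.059), np.float64(0.069), np.float64(1.622), np.float64(1.609)]
[ 0.0415 -0.0143 -0.0067]
[ 0.0416  0.0193 -0.0067]
```

```bash
python3 -m creep '[[[20,4,0],0.006,30],[[40,7,10],0.006,30],[[60,11,30],0.006,30],[[74,13,50],0.006,30],[[74,13,70],0.006,30]]'>/dev/null; python3 -m creep '[[[0,0,15],0,30],[[0,0,25],0,30],[[0,0,32],0,30],[[0,0,36],0,30],[[0,0,38],0,30]]'>/dev/null; python3 -m creep '[[[0,0,0],0,30],[[0,0,0],0,30],[[0,0,0],0,30],[[0,0,0],0,30],[[0,0,0],0,30]]'>/dev/null; python3 g.py .4815 -.3368 .0295 -1.511
```

```text
t 28.32 pos [ 0.4812 -0.337   0.0401] F [ 1.1  0.9 -0.6] w 0.0359 g 29.8
move tool mm [ 0.3 -0.2 10.6] yaw -0.001 curYawY -1.512 q7 -1.1
```

```bash
python3 -m creep '[[[0,0,3],0,30],[[0,0,6],0,30],[[0,0,8],0,30],[[0,0,9],0,30],[[0,0,9],0,30]]'|sed -n '2p;4p'; python3 -m creep '[[[0,0,0.5],0,30],[[0,0,1],0,30],[[0,0,1],0,30],[[0,0,1],0,30],[[0,0,1],0,30]]'|sed -n '2p;4p'
```

```text
eef_pos: [0.4807, -0.3366, 0.03]
ft_force: [0.0, 0.5, -1.6]
eef_pos: [0.481, -0.3368, 0.0296]
ft_force: [0.4, 0.4, -1.4]
```

```bash
python3 -m creep '[[[0,0,0.4],0,30],[[0,0,0.8],0,30],[[0,0,0.8],0,30],[[0,0,0.8],0,30],[[0,0,0.8],0,30]]'|sed -n '2p;4p'; python3 -m creep '[[[0,0,0],0,52],[[0,0,0],0,52],[[0,0,0],0,52],[[0,0,0],0,52],[[0,0,0],0,52]]'|sed -n '2p;4p'; python3 -m creep '[[[0,0,-5],0,52],[[0,0,-20],0,52],[[0,0,-45],0,52],[[0,0,-80],0,52],[[0,0,-120],0,52]]'>/dev/null; python3 -m creep '[[[-30,0,-10],0,52],[[-60,0,-10],0,52],[[-90,0,-10],0,52],[[-90,0,-10],0,52],[[-90,0,-10],0,52]]'>/dev/null; python3 g.py .4215 .3539 .16 .079;  python3 -c "
from h import *
c=snap('wrist','w5')"
```

```text
eef_pos: [0.481, -0.3368, 0.0288]
ft_force: [0.2, 0.6, -1.2]
eef_pos: [0.4809, -0.3368, 0.0288]
ft_force: [0.7, -0.0, -1.5]
t 30.82 pos [ 0.3898 -0.3427  0.1596] F [0.5 0.6 0.1] w 0.0518 g 0.0
move tool mm [  70.9 -693.7   -1.1] yaw 1.548 curYawY -1.515 q7 -0.96
```

View pics/w5.png

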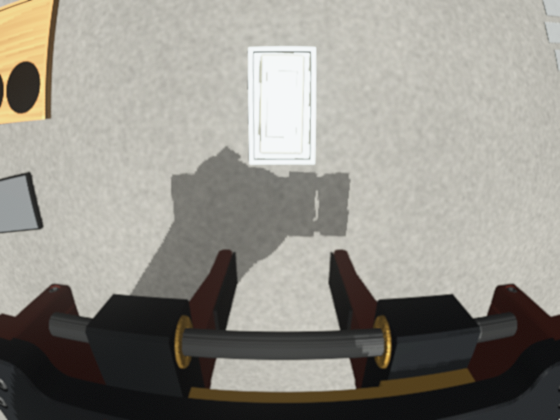

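Run:
```python
from h import *
p=load('w5')['pixels'][35:175,235:330].astype(float)
p=np.clip((p-120)*1.9,0,255).astype(np.uint8)
cv2.imwrite('pics/w5c.png',cv2.resize(p,None,fx=4,fy=4,interpolation=cv2.INTER_CUBIC))
```

```text
(no output)
```

View pics/w5c.png

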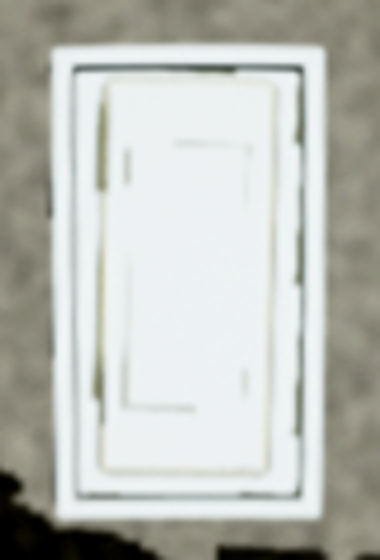

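```bash
python3 -m creep '[[[71,-693,-10],-1.59,63],[[71,-693,-10],-1.59,63],[[71,-693,-10],-1.59,63],[[71,-693,-10],-1.59,63],[[71,-693,-10],-1.59,63]]'>/dev/null;  python3 g.py .4215 .3539 .17 .079
```

```text
t 31.28 pos [ 0.4011 -0.1314  0.162 ] F [ 0.6  0.1 -0.4] w 0.0629 g 0.0
move tool mm [ 325.1 -360.9   -7.8] yaw -0.958 curYawY -0.879 q7 -0.78
```

```bash
python3 -m creep '[[[325,-361,-8],-0.96,63],[[325,-361,-8],-0.96,63],[[325,-361,-8],-0.96,63],[[325,-361,-8],-0.96,63],[[325,-361,-8],-0.96,63]]'>/dev/null;  python3 g.py .4215 .3539 .17 .079
```

```text
t 31.7 pos [0.4109 0.0774 0.1657] F [ 1.5 -0.5 -0.1] w 0.063 g 0.0
move tool mm [270.3 -59.3  -4. ] yaw -0.334 curYawY -0.255 q7 -0.72
```

```bash
python3 -m creep '[[[40,-9,0],-0.12,63],[[80,-18,0],-0.24,63],[[120,-26,0],-0.334,63],[[160,-35,0],-0.334,63],[[195,-42,0],-0.334,63]]'>/dev/null; python3 -m creep '[[[0,0,0],0,63],[[0,0,0],0,63],[[0,0,0],0,63],[[0,0,0],0,63],[[0,0,0],0,63]]'>/dev/null; python3 g.py .4215 .3539 .17 .079
```

```text
t 32.53 pos [0.4207 0.2721 0.1651] F [-0.6 -0.4  0.6] w 0.0629 g 0.0
move tool mm [81.6  6.6 -4.9] yaw -0.009 curYawY 0.07 q7 -0.9
```

```bash
python3 -m creep '[[[25,2,0],-0.009,63],[[50,4,0],-0.009,63],[[72,6,0],-0.009,63],[[81,6.5,0],-0.009,63],[[81,6.5,0],-0.009,63]]'>/dev/null; python3 -m creep '[[[0,0,0],0,63],[[0,0,0],0,63],[[0,0,0],0,63],[[0,0,20],0,63],[[0,0,40],0,63]]'>/dev/null; python3 -m creep '[[[0,0,0],0,63],[[0,0,0],0,63],[[0,0,0],0,63],[[0,0,0],0,63],[[0,0,0],0,63]]'>/dev/null; python3 g.py .4215 .3539 .0804 .079
```

```text
t 33.78 pos [0.4214 0.3549 0.1262] F [-0.6  0.7 -0. ] w 0.0633 g 0.0
move tool mm [-1.  -0.1 45.8] yaw 0.002 curYawY 0.081 q7 -1.07
```

```bash
python3 -m creep '[[[-1,0,12],0,63],[[-1,0,25],0,63],[[-1,0,36],0,63],[[-1,0,43],0,63],[[-1,0,45],0,63]]'>/dev/null; python3 -m creep '[[[0,0,0],0,63],[[0,0,0],0,63],[[0,0,0],0,52],[[0,0,0],0,52],[[0,0,0],0,52]]'>/dev/null; python3 -m creep '[[[0,0,0],0,52],[[0,0,0],0,52],[[0,0,0],0,52],[[0,0,0],0,52],[[0,0,0],0,52]]'>/dev/null; python3 g.py .5139 -.0382 .162 .079
```

```text
t 35.03 pos [0.4212 0.3539 0.0805] F [-1.3 -0.5  4. ] w 0.0559 g 30.0
move tool mm [-398.3   60.7  -81.6] yaw 0.002 curYawY 0.081 q7 -1.12
```

```bash
python3 -m creep '[[[0,0,-8],0,52],[[0,0,-25],0,52],[[0,0,-45],0,52],[[0,0,-65],0,52],[[0,0,-82],0,52]]' >/dev/null;  python3 -m creep '[[[-15,2,0],0,52],[[-45,7,0],0,52],[[-77,12,0],0,52],[[-110,17,0],0,52],[[-143,22,0],0,52]]' >/dev/null; python3 -m creep '[[[-33,5,0],0,52],[[-66,10,0],0,52],[[-99,15,0],0,52],[[-132,20,0],0,52],[[-165,25,0],0,52]]'>/dev/null;  python3 -m creep '[[[-30,5,0],0,52],[[-58,9,0],0,52],[[-80,13,0],0,52],[[-90,14,0],0,52],[[-90,14,0],0,52]]' >/dev/null; python3 -m creep '[[[0,0,15],0,52],[[0,0,30],0,52],[[0,0,45],0,52],[[0,0,55],0,52],[[0,0,60],0,52]]' >/dev/null;python3 -m creep '[[[0,0,0],0,52],[[0,0,0],0,52],[[0,0,0],0,52],[[0,0,0],0,52],[[0,0,0],0,52]]'>/dev/null;python3 g.py .5139 -.0382 .0785 .079
```

```text
t 37.53 pos [ 0.5144 -0.0382  0.1028] F [-0.4 -0.1 -2.9] w 0.0556 g 30.0
move tool mm [ 0.  -0.5 24.3] yaw 0.002 curYawY 0.081 q7 -0.28
```

```bash
python3 -m creep '[[[0,0,6],0,52],[[0,0,12],0,52],[[0,0,18],0,52],[[0,0,21],0,52],[[0,0,22.5],0,52]]' >/dev/null;python3 -m creep '[[[0,0,0],0,52],[[0,0,0],0,52],[[0,0,0.5],0,52],[[0,0,1],0,52],[[0,0,1],0,52]]'|sed -n '2p;4p'; python3 -m creep '[[[0,0,0.5],0,52],[[0,0,1],0,52],[[0,0,1],0,52],[[0,0,1],0,52],[[0,0,1],0,52]]'|sed -n '2p;4p'
```

```text
eef_pos: [0.5141, -0.0382, 0.0787]
ft_force: [-0.2, 0.0, -0.9]
eef_pos: [0.5142, -0.0382, 0.0785]
ft_force: [-2.6, -0.1, 7.6]
```

```bash
python3 -m creep '[[[0,0,0],0,66],[[0,0,0],0,66],[[0,0,0],0,66],[[0,0,0],0,66],[[0,0,0],0,66]]'|sed -n 2,5p; python3 -m creep '[[[0,0,-10],0,66],[[0,0,-30],0,66],[[0,0,-55],0,66],[[0,0,-82],0,66],[[0,0,-92],0,66]]'>/dev/null; python3 g.py .5005 .3451 .17 .079
```

```text
eef_pos: [0.514, -0.0382, 0.0776]
tool_rot: [0.678, 0.735, 0.0, -0.0]
ft_force: [0.5, -0.1, 0.2]
width: 0.0658
t 39.62 pos [ 0.5155 -0.0377  0.1735] F [0.9 0.7 0.7] w 0.0661 g 0.0
move tool mm [382.8  16.2   3.3] yaw 0.002 curYawY 0.081 q7 -0.2
```

```bash
python3 -m creep '[[[38,2,0],0,57],[[77,3,0],0,57],[[116,5,0],0,57],[[154,6,0],0,57],[[193,8,0],0,57]]'>/dev/null; python3 -m creep '[[[38,2,0],0,57],[[77,3,0],0,57],[[115,5,0],0,57],[[153,7,0],0,57],[[188,8,0],0,57]]'>/dev/null; python3 -m creep '[[[0,0,0],0,57],[[0,0,0],0,57],[[0,0,10],0,57],[[0,0,25],0,57],[[0,0,40],0,57]]'>/dev/null;python3 -m creep '[[[0,0,0],0,57],[[0,0,0],0,57],[[0,0,0],0,57],[[0,0,0],0,57],[[0,0,0],0,57]]'>/dev/null;python3 g.py .5005 .3451 .081 .079
```

```text
t 41.28 pos [0.4996 0.3428 0.1305] F [-0.2  0.9  0.2] w 0.0572 g 0.0
move tool mm [ 2.2  1.  49.5] yaw 0.001 curYawY 0.08 q7 -0.96
```

```bash
python3 -m creep '[[[2,1,12],0,57],[[2,1,25],0,57],[[2,1,38],0,57],[[2,1,46],0,57],[[2,1,49],0,57]]'>/dev/null; python3 -m creep '[[[0,0,0],0,57],[[0,0,0],0,57],[[0,0,0],0,40],[[0,0,0],0,40],[[0,0,0],0,40]]'>/dev/null; python3 -m creep '[[[0,0,0],0,40],[[0,0,0],0,40],[[0,0,0],0,40],[[0,0,0],0,40],[[0,0,0],0,40]]'>/dev/null; python3 g.py .5138 .026 .162 .079
```

```text
t 42.53 pos [0.5003 0.3452 0.0812] F [ 1.1 -0.   5.4] w 0.0439 g 30.0
move tool mm [-319.2  -12.3  -80.9] yaw 0.002 curYawY 0.081 q7 -1.0
```

```bash
python3 -m creep '[[[0,0,-8],0,40],[[0,0,-25],0,40],[[0,0,-45],0,40],[[0,0,-65],0,40],[[0,0,-82],0,40]]' >/dev/null;  python3 -m creep '[[[-15,0,0],0,40],[[-48,-2,0],0,40],[[-83,-3,0],0,40],[[-118,-4,0],0,40],[[-153,-6,0],0,40]]' >/dev/null; python3 -m creep '[[[-35,-1,0],0,40],[[-70,-2,0],0,40],[[-105,-4,0],0,40],[[-137,-5,0],0,40],[[-165,-6,0],0,40]]'>/dev/null;python3 -m creep '[[[-1,0,15],0,40],[[-1,0,30],0,40],[[-1,0,45],0,40],[[-1,0,55],0,40],[[-1,0,60],0,40]]' >/dev/null;python3 -m creep '[[[0,0,0],0,40],[[0,0,0],0,40],[[0,0,0],0,40],[[0,0,0],0,40],[[0,0,0],0,40]]'>/dev/null;python3 g.py .5138 .026 .0791 .079
```

```text
t 44.62 pos [0.5142 0.0261 0.1033] F [ 0.   0.2 -1.7] w 0.0438 g 30.0
move tool mm [-0.1 -0.5 24.2] yaw 0.002 curYawY 0.081 q7 -0.42
```

```bash
python3 -m creep '[[[0,0,6],0,40],[[0,0,12],0,40],[[0,0,18],0,40],[[0,0,21],0,40],[[0,0,22.5],0,40]]' >/dev/null;python3 -m creep '[[[0,0,0],0,40],[[0,0,0],0,40],[[0,0,0.5],0,40],[[0,0,1],0,40],[[0,0,1],0,40]]'|sed -n '2p;4p'; python3 -m creep '[[[0,0,0.5],0,40],[[0,0,1],0,40],[[0,0,1],0,40],[[0,0,1],0,40],[[0,0,1],0,40]]'|sed -n '2p;4p'
```

```text
eef_pos: [0.5139, 0.026, 0.0792]
ft_force: [-0.3, 0.2, -2.8]
eef_pos: [0.5139, 0.026, 0.0791]
ft_force: [-3.9, -1.2, 10.5]
```

Contact. Release and go for the slim jar (0.5865, 0.3359, 0.081).

```bash
python3 -m creep '[[[0,0,0],0,56],[[0,0,0],0,56],[[0,0,0],0,56],[[0,0,0],0,56],[[0,0,0],0,56]]'|sed -n 2,5p; python3 -m creep '[[[0,0,-10],0,56],[[0,0,-30],0,56],[[0,0,-55],0,56],[[0,0,-82],0,56],[[0,0,-95],0,56]]'>/dev/null; python3 g.py .5865 .3359 .17 .079
```

```text
eef_pos: [0.5139, 0.026, 0.0781]
tool_rot: [0.678, 0.735, 0.0, -0.0]
ft_force: [-0.1, -0.5, -0.6]
width: 0.0565
t 46.7 pos [0.5149 0.0266 0.1767] F [-0.1  0.   0. ] w 0.0559 g 0.0
move tool mm [302.4  96.5   7. ] yaw 0.003 curYawY 0.082 q7 -0.34
```

```bash
python3 -m creep '[[[37,12,0],0,56],[[74,24,0],0,56],[[111,35,0],0,56],[[148,47,0],0,56],[[185,59,0],0,56]]'>/dev/null; python3 -m creep '[[[37,12,0],0,56],[[74,24,0],0,56],[[105,34,0],0,56],[[116,37,0],0,56],[[116,37,0],0,56]]'>/dev/null; python3 -m creep '[[[0,0,0],0,56],[[0,0,0],0,56],[[0,0,5],0,56],[[0,0,15],0,56],[[0,0,20],0,56]]'>/dev/null;python3 -m creep '[[[0,0,0],0,56],[[0,0,0],0,56],[[0,0,0],0,56],[[0,0,0],0,56],[[0,0,0],0,56]]'>/dev/null;python3 g.py .5865 .3359 .081 .079
```

```text
t 48.37 pos [0.5853 0.334  0.1535] F [0.3 0.3 0.2] w 0.0558 g 0.0
move tool mm [ 1.8  1.4 72.5] yaw 0.002 curYawY 0.081 q7 -0.84
```

```bash
python3 -m creep '[[[2,1,15],0,56],[[2,1,35],0,56],[[2,1,53],0,56],[[2,1,66],0,56],[[2,1,72],0,56]]'>/dev/null; python3 -m creep '[[[0,0,0],0,56],[[0,0,0],0,56],[[0,0,0],0,35],[[0,0,0],0,35],[[0,0,0],0,35]]'>/dev/null; python3 -m creep '[[[0,0,0],0,35],[[0,0,0],0,35],[[0,0,0],0,35],[[0,0,0],0,35],[[0,0,0],0,35]]'>/dev/null; python3 g.py .5156 .0915 .164 .079
```

```text
t 49.62 pos [0.5865 0.3362 0.0821] F [-0.4 -0.8  6. ] w 0.04 g 30.0
move tool mm [-238.1  -90.3  -82.1] yaw 0.002 curYawY 0.081 q7 -0.88
```

```bash
python3 -m creep '[[[0,0,-8],0,35],[[0,0,-25],0,35],[[0,0,-45],0,35],[[0,0,-65],0,35],[[0,0,-82],0,35]]' >/dev/null;  python3 -m creep '[[[-15,-6,0],0,35],[[-45,-17,0],0,35],[[-75,-28,0],0,35],[[-107,-40,0],0,35],[[-139,-52,0],0,35]]' >/dev/null; python3 -m creep '[[[-32,-12,0],0,35],[[-64,-25,0],0,35],[[-86,-33,0],0,35],[[-98,-38,0],0,35],[[-98,-38,0],0,35]]'>/dev/null;python3 -m creep '[[[0,0,15],0,35],[[0,0,30],0,35],[[0,0,45],0,35],[[0,0,55],0,35],[[0,0,60],0,35]]' >/dev/null;python3 -m creep '[[[0,0,0],0,35],[[0,0,0],0,35],[[0,0,0],0,35],[[0,0,0],0,35],[[0,0,0],0,35]]'>/dev/null;python3 g.py .5156 .0915 .0799 .079
```

```text
t 51.7 pos [0.5158 0.0924 0.1038] F [ 0.6  0.4 -0.8] w 0.0397 g 30.0
move tool mm [-0.9 -0.3 23.9] yaw 0.002 curYawY 0.081 q7 -0.56
```

```bash
python3 -m creep '[[[-1,0,6],0,35],[[-1,0,12],0,35],[[-1,0,18],0,35],[[-1,0,21],0,35],[[-1,0,22.5],0,35]]' >/dev/null;python3 -m creep '[[[0,0,0],0,35],[[0,0,0],0,35],[[0,0,0.5],0,35],[[0,0,1],0,35],[[0,0,1],0,35]]'|sed -n '2p;4p'; python3 -m creep '[[[0,0,0.5],0,35],[[0,0,1],0,35],[[0,0,1],0,35],[[0,0,1],0,35],[[0,0,1],0,35]]'|sed -n '2p;4p'
```

```text
eef_pos: [0.5157, 0.0915, 0.0801]
ft_force: [-1.7, -1.0, 3.9]
eef_pos: [0.5157, 0.0915, 0.08]
ft_force: [-5.2, -1.8, 15.2]
```

```bash
python3 -m creep '[[[0,0,-0.5],0,54],[[0,0,-0.5],0,54],[[0,0,-0.5],0,54],[[0,0,-0.5],0,54],[[0,0,-0.5],0,54]]'|sed -n 2,5p; python3 -m creep '[[[0,0,-10],0,54],[[0,0,-30],0,54],[[0,0,-60],0,54],[[0,0,-95],0,54],[[0,0,-130],0,54]]'>/dev/null; python3 -m creep '[[[15,-20,0],0,54],[[30,-40,0],0,54],[[60,-60,0],0,54],[[90,-80,0],0,54],[[120,-100,0],0,54]]'>/dev/null; python3 -m creep '[[[0,0,0],0,54],[[0,0,0],0,54],[[0,0,0],0,54],[[0,0,0],0,54],[[0,0,0],0,54]]'; python3 -c "
from h import *
c=snap('top','top2')
p=np.hstack([cv2.resize(c['pixels'][180:280,205:330],None,fx=4,fy=4,interpolation=3),cv2.resize(c['pixels'][220:320,390:450],None,fx=4,fy=4,interpolation=3)])
cv2.imwrite('pics/top2c.png',p)"
```

```text
eef_pos: [0.5155, 0.0913, 0.079]
tool_rot: [0.678, 0.735, -0.0, -0.0]
ft_force: [-0.1, -0.6, 0.4]
width: 0.0539
time_s: 54.62
eef_pos: [0.4069, 0.2019, 0.2091]
tool_rot: [0.679, 0.734, -0.0, -0.0]
ft_force: [-1.1, -0.4, 0.5]
width: 0.0537
gripper_force: 0.0
```

View pics/top2c.png

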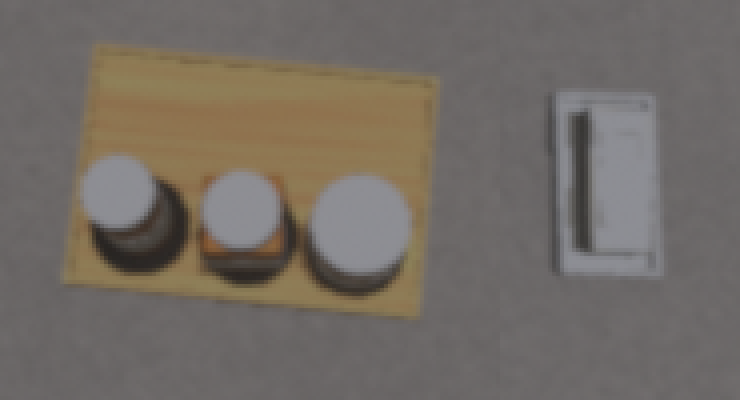

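All three jars stand centred on their original pads: slim cap at (118,191), square at (240,210), wide at (359,224). In full-image pixels these match the start picture. The box lies inside the holder rim.

```bash
python3 -c "
from cell import env
print(env.close_job())"
```

```text
the job is handed in; nothing more can be done
None
```

The job is handed in: the slide box lies in the holder, and all three jars stand upright on their original pads, as the final top picture shows; no verdict was returned.

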